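# Set the stock tags on the small-parts rack

## Task

Bring the stock tags on the parts rack up to date: with the fingertips, gently flip the hinged tags that are wrong, so that the tag in front of each of the two full bins stands up and leans back with its round-boss face to the front, and the tags in front of the other two bins (one empty, one down to its last nut) lie folded down to the front. Only push the tags, do not pinch or force them, and leave the bins and the things lying round the rack where they are.

Things in the scene. Friction and masses are not known exactly. Their poses are not given: they have to be found in the camera images.
- rack: painted sheet-steel bench rack for four bins, 188 mm deep, 354 wide, 61 high, fixed. Origin: on the bench below the middle of the row; +x to the rear (away from the robot), y along the row, z up. Bins stand at x = +66 mm on a floor 33 mm up; the hinge pins of the tags are at x = -50 mm. Bays 84 mm apart: y = -126, -42, 42, 126 mm.
- tag_a (a joint): angle of stock tag A (rad): 0 = standing, leaning 20 degrees back to its bin, round-boss face to the front; 1.047 = folded down to the front, 40 degrees forward of upright, boss face down; upright at 0.349. The hinge swings freely: let go, the tag drops fully to the rest on its side of upright. Moving it takes under 1 N; both rests are rigid.
- tag_a_hinge (a point): middle of the hinge pin of tag A, 45 mm above the bench; axes as the rack's. The tag is a plain aluminium leaf, 50 mm wide (y), 2.5 mm thick, 62 mm from pin to rolled free edge (6 mm thick), 70 g. Which place along the rail it has, varies; neighbours are 34 mm apart edge to edge.
- tag_a_edge (a point): middle of the free edge of tag A, 62 mm from the pin: 21 mm behind the pin (rack +x) and 58 mm above it when standing, 40 mm in front of it and 47 mm above it when folded. Pushed level by an upright finger, a folded edge can bind on a grippy fingertip: rise while pushing, or tilt the tool so that the tip slips under the edge.
- tag_a_bay (a point): point of the rack's floor, 116 mm straight behind the hinge of tag A, where the bin that this tag belongs to is centred; 33 mm above the bench.
- tag_b (a joint): angle of stock tag B (rad): 0 = standing, leaning 20 degrees back to its bin, round-boss face to the front; 1.047 = folded down to the front, 40 degrees forward of upright, boss face down; upright at 0.349. The hinge swings freely: let go, the tag drops fully to the rest on its side of upright. Moving it takes under 1 N; both rests are rigid.
- tag_b_hinge (a point): middle of the hinge pin of tag B, 45 mm above the bench; axes as the rack's. The tag is a plain aluminium leaf, 50 mm wide (y), 2.5 mm thick, 62 mm from pin to rolled free edge (6 mm thick), 70 g. Which place along the rail it has, varies; neighbours are 34 mm apart edge to edge.
- tag_b_edge (a point): middle of the free edge of tag B, 62 mm from the pin: 21 mm behind the pin (rack +x) and 58 mm above it when standing, 40 mm in front of it and 47 mm above it when folded. Pushed level by an upright finger, a folded edge can bind on a grippy fingertip: rise while pushing, or tilt the tool so that the tip slips under the edge.
- tag_b_bay (a point): point of the rack's floor, 116 mm straight behind the hinge of tag B, where the bin that this tag belongs to is centred; 33 mm above the bench.
- tag_c (a joint): angle of stock tag C (rad): 0 = standing, leaning 20 degrees back to its bin, round-boss face to the front; 1.047 = folded down to the front, 40 degrees forward of upright, boss face down; upright at 0.349. The hinge swings freely: let go, the tag drops fully to the rest on its side of upright. Moving it takes under 1 N; both rests are rigid.
- tag_c_hinge (a point): middle of the hinge pin of tag C, 45 mm above the bench; axes as the rack's. The tag is a plain aluminium leaf, 50 mm wide (y), 2.5 mm thick, 62 mm from pin to rolled free edge (6 mm thick), 70 g. Which place along the rail it has, varies; neighbours are 34 mm apart edge to edge.
- tag_c_edge (a point): middle of the free edge of tag C, 62 mm from the pin: 21 mm behind the pin (rack +x) and 58 mm above it when standing, 40 mm in front of it and 47 mm above it when folded. Pushed level by an upright finger, a folded edge can bind on a grippy fingertip: rise while pushing, or tilt the tool so that the tip slips under the edge.
- tag_c_bay (a point): point of the rack's floor, 116 mm straight behind the hinge of tag C, where the bin that this tag belongs to is centred; 33 mm above the bench.
- tag_d (a joint): angle of stock tag D (rad): 0 = standing, leaning 20 degrees back to its bin, round-boss face to the front; 1.047 = folded down to the front, 40 degrees forward of upright, boss face down; upright at 0.349. The hinge swings freely: let go, the tag drops fully to the rest on its side of upright. Moving it takes under 1 N; both rests are rigid.
- tag_d_hinge (a point): middle of the hinge pin of tag D, 45 mm above the bench; axes as the rack's. The tag is a plain aluminium leaf, 50 mm wide (y), 2.5 mm thick, 62 mm from pin to rolled free edge (6 mm thick), 70 g. Which place along the rail it has, varies; neighbours are 34 mm apart edge to edge.
- tag_d_edge (a point): middle of the free edge of tag D, 62 mm from the pin: 21 mm behind the pin (rack +x) and 58 mm above it when standing, 40 mm in front of it and 47 mm above it when folded. Pushed level by an upright finger, a folded edge can bind on a grippy fingertip: rise while pushing, or tilt the tool so that the tip slips under the edge.
- tag_d_bay (a point): point of the rack's floor, 116 mm straight behind the hinge of tag D, where the bin that this tag belongs to is centred; 33 mm above the bench.
- bolt_bin: loose open steel pan 90 mm deep (x), 72 mm wide (y), 46 mm high, full: heaped with hexagon bolts to a few mm over its rim. Origin: centre of its underside, which stands 33 mm above the bench (rim at 79 mm); its front wall is 71 mm behind the hinge pins (50 mm behind the edge of a standing tag). Which bay it stands in varies.
- nut_bin: loose open steel pan 90 mm deep (x), 72 mm wide (y), 46 mm high, full: heaped with hexagon nuts to a few mm over its rim. Origin: centre of its underside, which stands 33 mm above the bench (rim at 79 mm); its front wall is 71 mm behind the hinge pins (50 mm behind the edge of a standing tag). Which bay it stands in varies.
- bare_bin: loose open steel pan 90 mm deep (x), 72 mm wide (y), 46 mm high, empty. Origin: centre of its underside, which stands 33 mm above the bench (rim at 79 mm); its front wall is 71 mm behind the hinge pins (50 mm behind the edge of a standing tag). Which bay it stands in varies.
- one_nut_bin: loose open steel pan 90 mm deep (x), 72 mm wide (y), 46 mm high, run down: a single nut lies on its bottom. Origin: centre of its underside, which stands 33 mm above the bench (rim at 79 mm); its front wall is 71 mm behind the hinge pins (50 mm behind the edge of a standing tag). Which bay it stands in varies.
- pliers: bystander: loose slip-joint pliers, 67 x 143 x 12 mm, lying in front of the rack; origin under the middle.
- soapstone_holder: bystander: loose pen-like marker holder, 114 mm long, 10 mm thick, lying in front of the rack; origin under the middle.
- goggles: bystander: loose welding goggles, 69 x 187 x 56 mm, lying to the left of the rack; origin under the middle.

How it is judged (in metres and radians):
At the end, for the whole second after the job is handed in: every tag whose bin is full is fully up (joint below 0.08 rad), every tag whose bin is empty or down to one nut is fully folded to the front (joint above 0.97 rad), and all tags are at rest ((((horizontal distance between tag_a_bay and bolt_bin below 0.035 m or horizontal distance between tag_a_bay and nut_bin below 0.035 m) and value of joint tag_a below 0.08 rad) or ((horizontal distance between tag_a_bay and bare_bin below 0.035 m or horizontal distance between tag_a_bay and one_nut_bin below 0.035 m) and value of joint tag_a above 0.97 rad)) and (((horizontal distance between tag_b_bay and bolt_bin below 0.035 m or horizontal distance between tag_b_bay and nut_bin below 0.035 m) and value of joint tag_b below 0.08 rad) or ((horizontal distance between tag_b_bay and bare_bin below 0.035 m or horizontal distance between tag_b_bay and one_nut_bin below 0.035 m) and value of joint tag_b above 0.97 rad)) and (((horizontal distance between tag_c_bay and bolt_bin below 0.035 m or horizontal distance between tag_c_bay and nut_bin below 0.035 m) and value of joint tag_c below 0.08 rad) or ((horizontal distance between tag_c_bay and bare_bin below 0.035 m or horizontal distance between tag_c_bay and one_nut_bin below 0.035 m) and value of joint tag_c above 0.97 rad)) and (((horizontal distance between tag_d_bay and bolt_bin below 0.035 m or horizontal distance between tag_d_bay and nut_bin below 0.035 m) and value of joint tag_d below 0.08 rad) or ((horizontal distance between tag_d_bay and bare_bin below 0.035 m or horizontal distance between tag_d_bay and one_nut_bin below 0.035 m) and value of joint tag_d above 0.97 rad)) and velocity of joint tag_a between -0.1 and 0.1 rad/s and velocity of joint tag_b between -0.1 and 0.1 rad/s and velocity of joint tag_c between -0.1 and 0.1 rad/s and velocity of joint tag_d between -0.1 and 0.1 rad/s); the robot touches nothing.
It fails at once if a bin is shifted or lifted by more than 15 mm (distance of any of bolt_bin, nut_bin, bare_bin, one_nut_bin from where it was at the start of the episode above 0.015 m).
It fails at once if the pliers, the marker holder or the goggles are moved or lifted by more than 15 mm (distance of any of pliers, soapstone_holder, goggles from where it was at the start of the episode above 0.015 m).
It fails at once if a tag is pinched or forced: more than 25 N between the fingers and a tag (contact force between the fingers and tag_a above 25 N or contact force between the fingers and tag_b above 25 N or contact force between the fingers and tag_c above 25 N or contact force between the fingers and tag_d above 25 N).
It also fails if it takes over 53 s, if anything falls off the work surface, if the arm or the gripper's body presses on something with over 40 N, if the wrist force passes 120 N, or if a joint passes its speed limit or range.

## Robot

A 6-joint arm with a two-finger parallel gripper is mounted at the origin on a cart in front of the work surface, level with it; the furniture and walls round the work are solid. World frame = base frame: x ahead of the robot, y to its left, z up, the work surface at z = 0. Lengths are in mm, angles in rad, forces in N, time in s.
With the tool pointing down it reaches from about 275 to 825 mm from the base axis. Payload 5.2 kg.
Tool frame: the origin (TCP) lies where the fingers leave the gripper's body, on its centre line; the fingertips stand 84 mm ahead of it and the grasp point (between the pads) lies 65 mm ahead of it; z points along the fingers, y is the line along which they close (so a half turn about z gives the same grasp; the last joint's range is limited). The gripper opens to 93 mm and grips with 3 to 60 N. Pads are 15 mm wide; open, the fingers measure 128 mm over their backs; the gripper's body (75 mm by 188 mm) begins 65 mm behind the grasp point.
Start: joints at [-1.393, 0.259, 1.535, -0, 1.348, -0.203], TCP at [204.436, -510.599, 302.753] pointing down, gripper open.
Joint ranges: [-3.14, 3.14], [-0.91, 2.08], [0.19, 2.58], [-1.22, 4.36], [0.22, 2.71], [-3.12, 3.12]. Speed limits (rad/s): [2.57, 2.57, 3.14, 3.14, 3.14, 3.14].

## Interface

Orientations are given as a unit quaternion [x, y, z, w].
In Python, from workcell import * gives the robot as it stands.
- The arm moves only by the shell command python3 -m creep 'ROWS' [OPENING] [FORCE]. ROWS is a JSON object of lists of equal length, an entry for each row: "slide": the shift along the tool's x, y, z in units of 25 mm (1.0 is 25 mm), a list of three; "angular": the turn, a rotation vector about the tool's x, y, z in units of 10 degrees (1.0 is 10 degrees), a list of three. A call has 1 to 20 rows; each row shifts and turns the commanded pose from where the row before left it, along the tool's axes as they then stand; what a row does not reach is not made up. A row lasts 1/8 s, in which the tool goes at most 62.5 mm and 10.7 degrees, less where a joint would pass 70% of its speed; a pose out of reach is approached as far as the arm can. A call is refused whole if a number of a shift passes 1 or a number of a turn 1, either way. A call with a gripper value outside its range is refused whole. OPENING is the opening, from -1 (shut) to 1 (fully open), set as the call begins (- or left out, the last holds). The fingers move at their own pace and stop on an object; FORCE is the grip in N (left out, the last holds). Time passes only in rows, so rows that do not move let the fingers close. It gives the time, the measured TCP pose, the force, the opening and the grip force at its end, in the units of the state.
- observe(): the state, without advancing time (a new reading comes with each control period).
- camera(name): name is "side" or "top" or "wrist"; returns the picture (384x512x3 uint8, red, green, blue); there is no depth.
- camera_info(name): a dict with "K" (3x3 intrinsics, pixels), "rvec" (rotation vector, rad) and "tvec" (3), from world to camera coordinates, as OpenCV has them. Camera axes: x right, y down, z forward; pixel columns grow to the right and rows downward; lengths in mm; the calibration is good to about 2 mm. A picture is of the moment at which its call begins: read the wrist's pose just before it. camera_info takes no time and is no camera call; for the wrist camera it gives the pose at the moment of the call.
- close_job(): hands the job in; it is judged then, once.
Trained networks look in the newest picture that a camera, given by its name, has taken for a name from the list of things; names that differ only in an ending like _2 or _b are one class to them, and where a whole thing is asked for, a point or a joint stands for the part that bears it (a point fixed in the world has none). Each returns a list of dicts, best first, with "conf" (0 to 1); they miss things now and then, are a little off and sometimes report something else, mostly with a low value. They report only what shows in the picture. A call takes as long as a camera call.
- look_for(thing, camera): "location" ([column, row] in pixels, amid what is visible of it).
- silhouettes(thing, camera): "mask" (384x512 bool, what is visible of it) and "location" ([column, row] in pixels, amid what is visible of it).
- mark_of(thing, camera): "location" ([column, row] in pixels: a listed point, or the origin of a listed thing).
The state is a dict: "t": time; "joint_positions": joint angles; "joint_velocities": joint speeds; "tau": joint torques, N m; "tool_pos": TCP position; "ee_rot": TCP orientation; "contact_force": force on the tool from outside, world axes, zero at the start; "wrist_torque": the same for the moment, N m; "finger_gap": finger opening in mm; "gripper_force": force on a finger pad.
Only numpy, scipy, OpenCV 4.12 (cv2) and the standard library are available. Lean on these libraries where they do the work, as an engineer would, in place of code of your own. Each camera call takes 0.05 s, during which the arm holds its last target. There are 200 camera calls.

## Working session

There is one attempt and no reset: what is moved stays moved. The work goes in short steps, Python scripts to look and compute and a shell command to move; the robot and the scene stay as the last step left them, time stands still between calls to the robot, and variables do not carry over. Pictures are saved under pics/ and viewed, at most 10 in all, crops included, and the job is handed in when it is done.

```bash
mkdir -p pics
python3 - <<'E'
from workcell import *
import cv2,numpy as np
for n in("top","side"):
    im=camera(n); cv2.imwrite(f"pics/{n}0.png",cv2.resize(im[:,:,::-1],(800,600),interpolation=cv2.INTER_CUBIC))
    i=camera_info(n);R=cv2.Rodrigues(np.array(i["rvec"]))[0];print(n,np.round(i["K"],1).tolist(),np.round(-R.T@np.array(i["tvec"]),0),np.round(R,2).tolist())
    for t in("tag_a_hinge","tag_a_edge","bolt_bin","nut_bin","bare_bin","one_nut_bin","pliers","soapstone_holder","goggles","rack"):
        print(t,[(np.round(d["location"],1).tolist(),round(float(d["conf"]),2)) for d in mark_of(t,n)][:6])
s=observe();print(s["t"],s["tool_pos"],s["ee_rot"],s["finger_gap"])
E
```

```text
top [[361.0, 0.0, 252.0], [0.0, 361.0, 194.4], [0.0, 0.0, 1.0]] [517. 209. 960.] [[0.03, -1.0, 0.03], [-1.0, -0.03, -0.05], [0.05, -0.03, -1.0]]
tag_a_hinge [([231.8, 195.5], 0.95), ([280.8, 188.5], 0.73)]
tag_a_edge [([230.8, 188.6], 0.81)]
bolt_bin [([240.0, 153.5], 0.71)]
nut_bin [([330.8, 171.4], 0.76)]
bare_bin [([270.0, 158.2], 0.68)]
one_nut_bin [([299.6, 166.1], 0.86)]
pliers [([248.5, 250.8], 0.74)]
soapstone_holder [([305.4, 250.2], 0.54)]
goggles [([184.6, 152.2], 0.65)]
rack [([282.2, 185.9], 0.89), ([298.2, 209.5], 0.45)]
side [[487.1, 0.0, 254.4], [0.0, 487.1, 200.3], [0.0, 0.0, 1.0]] [ 368. -638.  835.] [[0.96, -0.27, -0.02], [-0.19, -0.63, -0.75], [0.19, 0.73, -0.66]]
tag_a_hinge [([237.3, 203.0], 0.68), ([251.0, 282.3], 0.26)]
tag_a_edge [([306.8, 281.3], 0.73), ([207.5, 287.6], 0.64), ([246.3, 186.7], 0.61), ([299.6, 253.3], 0.25)]
bolt_bin [([285.6, 204.7], 0.75)]
nut_bin [([305.9, 279.4], 0.96)]
bare_bin [([290.9, 225.2], 0.95)]
one_nut_bin [([299.9, 253.4], 0.59)]
pliers [([188.6, 240.6], 0.73), ([227.7, 241.0], 0.67)]
soapstone_holder [([204.0, 284.4], 0.5)]
goggles [([268.5, 176.4], 0.74)]
rack [([265.1, 255.0], 0.76)]
1.1 [ 204.45855007 -510.5916994   302.77174732] [9.81927763e-01 1.89256093e-01 1.14713261e-05 1.11558913e-05] 92.81466538804821
```

View pics/top0.png

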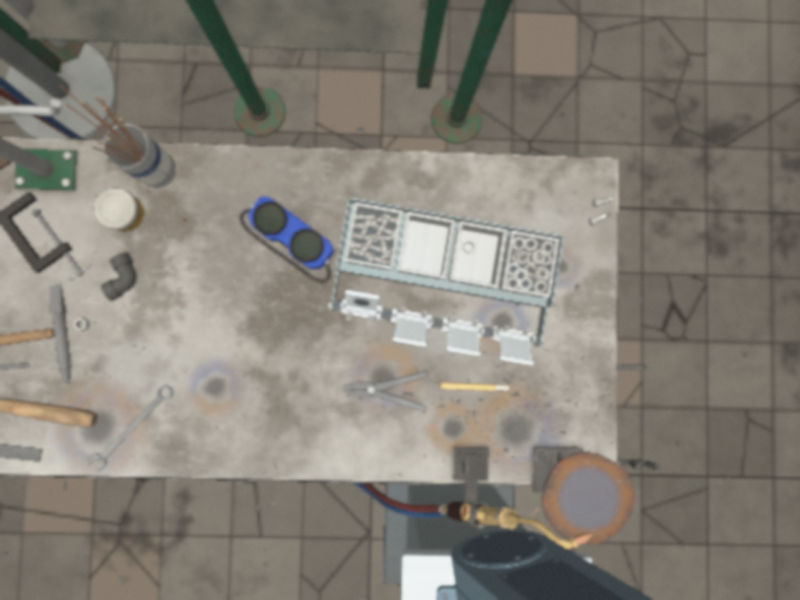

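View pics/side0.png

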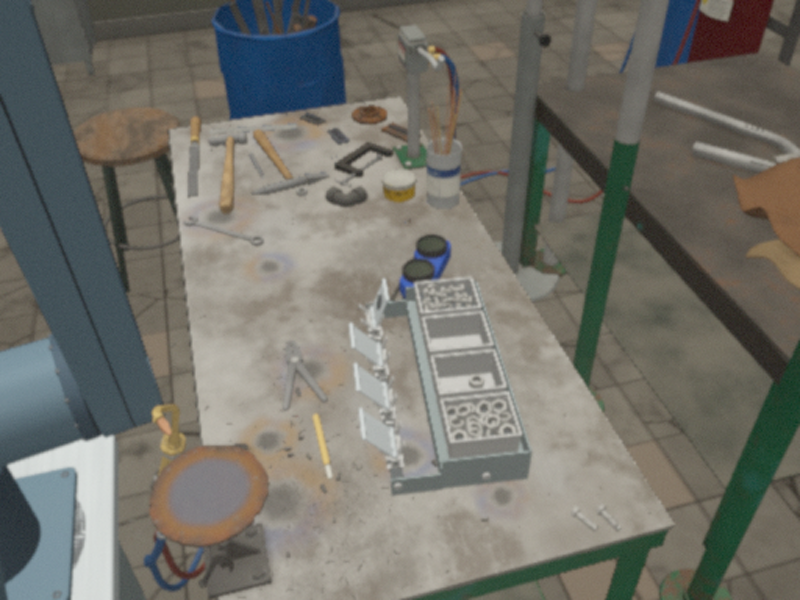

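The pictures show, from left (+y) to right, bolts (full), an empty bin, one nut, and nuts (full). In the top view the leftmost tag (360,302) stands and the other three are folded, so only the nut bin's tag (516,345) is wrong. Next I'll fit the rack pose.

```bash
cat > h.py <<'E'
from workcell import *
import cv2,numpy as np
from scipy.optimize import least_squares
from scipy.spatial.transform import Rotation as Ro
def P(n,X):
    i=camera_info(n);return cv2.projectPoints(np.array(X,float).reshape(-1,1,3),np.array(i["rvec"],float),np.array(i["tvec"],float),np.array(i["K"],float),None)[0][:,0]
def W(p,X):
    X=np.array(X,float);return np.c_[p[0]+np.cos(p[2])*X[:,0]-np.sin(p[2])*X[:,1],p[1]+np.sin(p[2])*X[:,0]+np.cos(p[2])*X[:,1],X[:,2]]
E
python3 - <<'E'
from h import *
B=[(66,126,33),(66,42,33),(66,-42,33),(66,-126,33)]
ms={"top":[(240,153.5),(270,158.2),(299.6,166.1),(330.8,171.4)],"side":[(285.6,204.7),(290.9,225.2),(299.9,253.4),(305.9,279.4)]}
X=B+[(-50,126,45)]
ms["top"].append((231.8,195.5));ms["side"].append((237.3,203))
f=lambda p:np.concatenate([(P(n,W(p,X))-ms[n]).ravel() for n in ms])
r=least_squares(f,[550,150,0],loss="soft_l1",x_scale=[100,100,.1]);p=r.x;print(p,np.round(f(p).reshape(2,-1,2),1).tolist())
np.save("p.npy",p)
E=W(p,[(-90,-126,92),(-50,-126,45),(-90,-101,92),(-90,-151,92)]);print(np.round(E,1))
for n in ms:
    pr=P(n,np.r_[E,W(p,[(-50,126,45),(-29,126,103)]+[(x,y,61) for x in(-50,) for y in(-177,177)])]);im=camera(n)[:,:,::-1].copy()
    im=cv2.resize(im,None,fx=3,fy=3,interpolation=cv2.INTER_CUBIC)
    for q in pr: cv2.circle(im,tuple(int(v) for v in q*3+1),3,(0,0,255),-1)
    c=pr.mean(0)*3; x,y=int(c[0])-300,int(c[1])-200
    cv2.imwrite(f"pics/{n}1.png",im[y:y+400,x:x+600])
for t in("pliers","soapstone_holder"):
    d=silhouettes(t,"top")
    i=camera_info("top");R=cv2.Rodrigues(np.array(i["rvec"]))[0];C=-R.T@np.array(i["tvec"])
    v,u=np.nonzero(d[0]["mask"]);q=(R.T@np.linalg.inv(i["K"])@np.c_[u,v,u*0+1].T).T
    w=C+q*((6-C[2])/q[:,2:]);print(t,d[0]["conf"],w.min(0),w.max(0))
E
```

```text
[ 5.87902772e+02  1.08714051e+02 -1.51495838e-01] [[[-1.7, -0.3], [0.3, 0.8], [2.5, -1.3], [3.1, -0.8], [-1.7, 1.6]], [[-0.2, -2.3], [0.5, 0.4], [-1.9, -1.8], [-0.4, 1.3], [1.6, 0.2]]]
[[479.9  -2.3  92. ]
 [519.5  -8.3  45. ]
 [483.7  22.5  92. ]
 [476.1 -27.   92. ]]
pliers 0.77 [391.44623551 127.6559056    6.        ] [454.28244526 267.57029625   6.        ]
soapstone_holder 0.74 [427.34967048  -6.46849678   6.        ] [437.46606566 102.15235091   6.        ]
```

```bash
python3 -c "
import cv2,numpy as np
cv2.imwrite('pics/both1.png',np.vstack([cv2.imread('pics/top1.png')[50:350],cv2.imread('pics/side1.png')[100:400]]))"
```

```text
(no output)
```

View pics/both1.png

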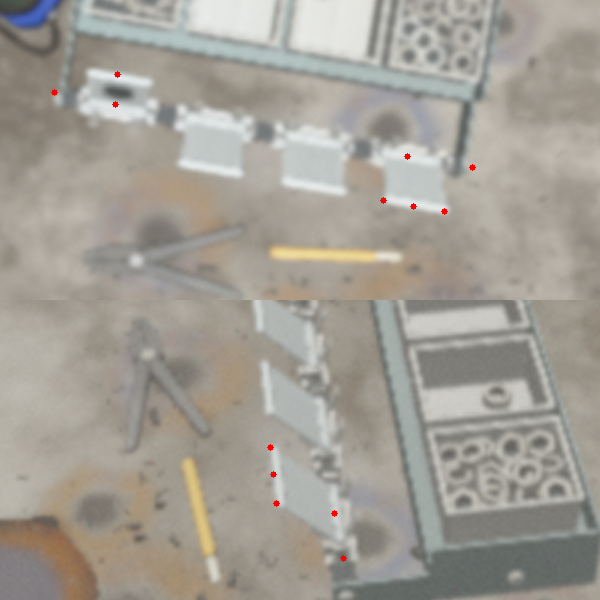

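The fit agrees with both pictures to about 3 mm. Next: shut the gripper, square the tool to the rack, and travel over to the nut tag's line.

```bash
python3 -m creep '{"slide":[[0,0,0],[0,0,0],[0,0,0],[0,0,0],[1,-1,0],[1,-1,0],[1,-1,0],[1,-1,0],[0.9,-1,0],[0,-1,0],[0,-1,0],[0,-1,0],[0,-1,0],[0,-1,0],[0,-1,0],[0,-1,0],[0,-1,0],[0,-1,0],[0,-1,0],[0,-1,0]],"angular":[[0,0,1],[0,0,1],[0,0,1],[0,0,0.05],[0,0,0],[0,0,0],[0,0,0],[0,0,0],[0,0,0],[0,0,0],[0,0,0],[0,0,0],[0,0,0],[0,0,0],[0,0,0],[0,0,0],[0,0,0],[0,0,0],[0,0,0],[0,0,0]]}' -1 10
python3 -m creep '{"slide":[[0,-1,0],[0,-1,0],[0,-1,0],[0,-1,0],[0,-1,0],[0,-0.8,0],[0,0,0],[0,0,0],[0,0,0],[0,0,0],[0,0,0]],"angular":[[0,0,0],[0,0,0],[0,0,0],[0,0,0],[0,0,0],[0,0,0],[0,1,0],[0,1,0],[0,1,0],[0,0.5,0],[0,0,0]]}'
cat >> h.py <<'E'
def tip():
    s=observe();p=np.load("p.npy");R=Ro.from_quat(s["ee_rot"]).as_matrix();h=W(p,[(-50,-126,45)])[0]
    c,k=np.cos(p[2]),np.sin(p[2]);Rr=np.array([[c,k,0],[-k,c,0],[0,0,1]])
    print("t",s["t"],"tip rel pin (rack)",np.round(Rr@(s["tool_pos"]+84*R[:,2]-h),1),"tool axes in rack",np.round(Rr@R,2).tolist(),"gap",s["finger_gap"],"F",np.round(s["contact_force"],1),"q",np.round(s["joint_positions"],2))
E
python3 -c "from h import *;tip()"
```

```text
t: 3.8
tool_pos: [385.5, -132.2, 302.9]
ee_rot: [0.997, -0.076, 0.0, 0.0]
contact_force: [0.1, -0.5, -0.0]
finger_gap: 0.6
gripper_force: 0.0
t: 5.18
tool_pos: [406.0, 10.5, 302.1]
ee_rot: [0.951, -0.072, 0.3, 0.022]
contact_force: [-0.8, -0.1, -0.5]
finger_gap: 0.3
gripper_force: 0.0
t 5.175 tip rel pin (rack) [-66.8   1.5 188.3] tool axes in rack [[0.82, -0.0, 0.57], [-0.0, -1.0, 0.0], [0.57, -0.0, -0.82]] gap 0.2533360816406366 F [-0.8 -0.1 -0.5] q [-0.32 -0.3   2.21  0.16  0.64  1.3 ]
```

```bash
python3 -m creep '{"slide":[[-0.59,0,0.85],[-0.59,0,0.85],[-0.59,0,0.85],[-0.59,0,0.85],[-0.59,0,0.85],[-0.59,0,0.85],[0,0,0]],"angular":[[0,0,0],[0,0,0],[0,0,0],[0,0,0],[0,0,0],[0,0,0],[0,0,0]]}' >/dev/null
python3 - <<'E'
from h import *
tip()
im=cv2.resize(camera("side")[:,:,::-1],None,fx=3,fy=3,interpolation=cv2.INTER_CUBIC)
cv2.imwrite("pics/s2.png",im[540:1000,400:1100])
E
```

```text
t 6.05 tip rel pin (rack) [-67.4  -7.7  51.1] tool axes in rack [[0.83, 0.01, 0.56], [-0.0, -1.0, 0.02], [0.56, -0.02, -0.83]] gap 0.026409527431806044 F [-0.1 -0.1  0.1] q [-0.39 -0.04  2.44  0.77  0.22  0.62]
```

View pics/s2.png

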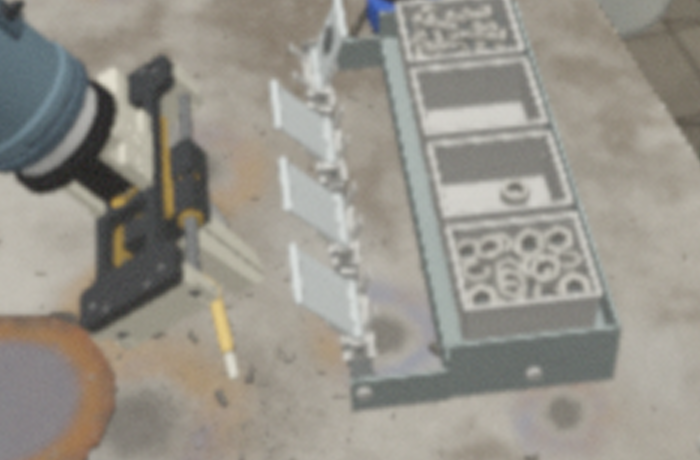

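The picture shows the shut fingertips (260,275) in front of the nut tag's edge (295,275) and nothing touched. Joint 5 has hit its lower limit, so I'll take off 20° of tilt, which also lowers the tip.

```bash
python3 -m creep '{"slide":[[0,0,0],[0,0,0],[0,-0.35,0],[0,0,0]],"angular":[[0,-1,0],[0,-1,0],[0,0,0],[0,0,0]]}' >/dev/null
python3 -c "from h import *;tip()"
```

```text
t 6.6 tip rel pin (rack) [-81.6  13.4  44. ] tool axes in rack [[0.93, 0.03, 0.36], [0.02, -1.0, 0.05], [0.36, -0.04, -0.93]] gap 0.17938033310079307 F [-0.2  0.3  0.7] q [-0.31  0.01  2.27  0.22  0.51  1.22]
```

```bash
python3 -m creep '{"slide":[[0,0.54,0],[-0.1,0,0.3],[-0.1,0,0.3],[0,0,0]],"angular":[[0,0,0],[0,0,0],[0,0,0],[0,0,0]]}' >/dev/null
python3 -c "from h import *;tip()"
```

```text
t 7.1 tip rel pin (rack) [-82.2   0.9  25.7] tool axes in rack [[0.94, 0.03, 0.35], [0.01, -1.0, 0.05], [0.35, -0.05, -0.93]] gap 0.5074723833384304 F [-0.3 -0.3  0.2] q [-0.35  0.05  2.3   0.28  0.46  1.12]
```

```bash
python3 -m creep '{"slide":[[0.63,0,0.15],[0.63,0,0.15],[0.23,0,-0.04],[0.23,0,-0.04],[0,0,0]],"angular":[[0,0,0],[0,0,0],[0,0,0],[0,0,0],[0,0,0]]}' >/dev/null
python3 - <<'E'
from h import *
tip()
im=cv2.resize(camera("side")[:,:,::-1],None,fx=3,fy=3,interpolation=cv2.INTER_CUBIC)
cv2.imwrite("pics/s3.png",im[540:1000,400:1100])
E
```

```text
t 7.725 tip rel pin (rack) [-38.7   1.6  37.2] tool axes in rack [[0.93, 0.03, 0.36], [0.02, -1.0, 0.05], [0.36, -0.04, -0.93]] gap 0.321392221740302 F [-0.4 -0.2  0.7] q [-0.32  0.1   2.2   0.24  0.5   1.18]
```

View pics/s3.png

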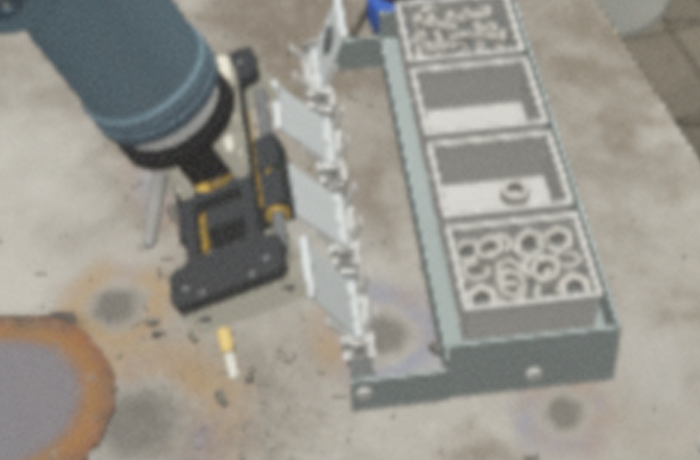

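The nut tag is lifting with the fingertips, edge at (305,265), and forces are negligible. Continuing over upright.

```bash
python3 -m creep '{"slide":[[0.37,0,-0.07],[0.37,0,-0.07],[0.37,0,-0.03],[0.3,0,0.11],[0.3,0,0.11],[0.2,0,0.07],[0,0,0],[0,0,0]],"angular":[[0,0,0],[0,0,0],[0,0,0],[0,0,0],[0,0,0],[0,0,0],[0,0,0],[0,0,0]]}'
python3 - <<'E'
from h import *
tip()
im=cv2.resize(camera("side")[:,:,::-1],None,fx=3,fy=3,interpolation=cv2.INTER_CUBIC)
cv2.imwrite("pics/s4.png",im[540:1000,400:1100])
E
```

```text
t: 8.78
tool_pos: [496.0, -6.7, 174.2]
ee_rot: [0.981, -0.062, 0.182, -0.011]
contact_force: [-0.0, 0.5, 1.1]
finger_gap: 0.7
gripper_force: 0.0
t 8.775 tip rel pin (rack) [ 6.3  2.5 50.8] tool axes in rack [[0.93, 0.03, 0.35], [0.02, -1.0, 0.05], [0.36, -0.04, -0.93]] gap 0.7041189721244182 F [-0.   0.5  1.1] q [-0.3   0.15  2.09  0.2   0.56  1.24]
```

View pics/s4.png

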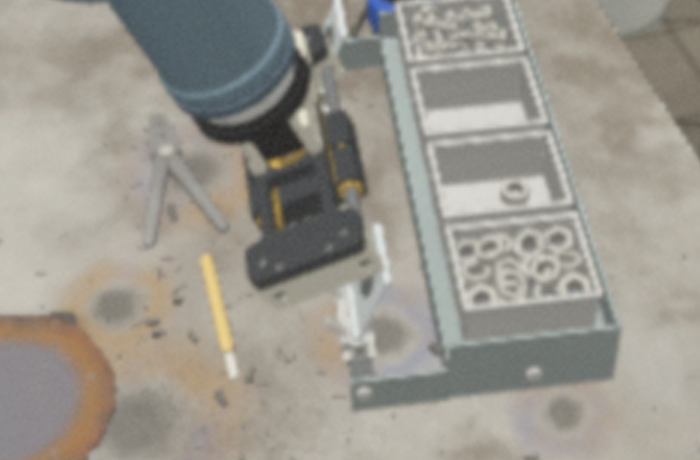

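The nut tag now stands, leaning back at (380,270). Withdrawing.

```bash
python3 -m creep '{"slide":[[-0.4,0,-0.15],[-0.93,0,-0.36],[-0.93,0,-0.36],[0.3,0,-0.9],[0.3,0,-0.9],[0.3,0,-0.9],[0.3,0,-0.9],[0,1,-0.5],[0,1,0],[0,1,0],[0,1,0],[0,1,0],[0,1,0],[0,1,0],[0,1,0],[0,0,0],[0,0,0]],"angular":[[0,0,0],[0,0,0],[0,0,0],[0,0,0],[0,0,0],[0,0,0],[0,0,0],[0,0,0],[0,0,0],[0,0,0],[0,0,0],[0,0,0],[0,0,0],[0,0,0],[0,0,0],[0,0,0],[0,0,0]]}'
python3 - <<'E'
from h import *
p=[cv2.resize(camera(n)[:,:,::-1],None,fx=3,fy=3,interpolation=cv2.INTER_CUBIC) for n in("side","top")]
cv2.imwrite("pics/f.png",np.vstack([p[0][500:860,450:1050],p[1][560:800,560:1160]]))
E
```

```text
t: 10.95
tool_pos: [403.1, -200.9, 271.8]
ee_rot: [0.981, -0.062, 0.182, -0.012]
contact_force: [-0.2, -0.7, -0.3]
finger_gap: 0.4
gripper_force: 0.0
```

View pics/f.png

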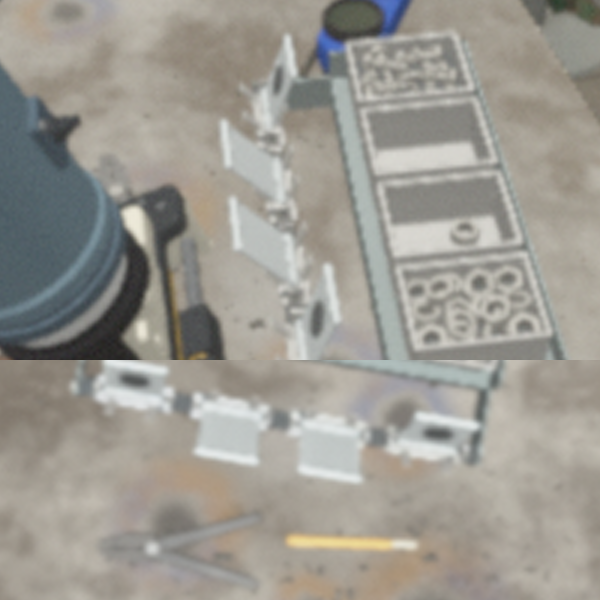

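The two outer tags (bolts and nuts) stand with their bosses to the front, the two middle tags are folded, and nothing else has moved. Handing in.

```bash
python3 -c "
from workcell import *
print(close_job())"
```

```text
the job is handed in; nothing more can be done
None
```

I flipped the one wrong tag, the nut bin's, up; the final pictures show both full bins' tags standing, the other two folded and nothing else moved, and the job is handed in (no verdict was returned).

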